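# Set the hot-plate regulator and snap its guard cover on

### The job

Turn the black regulator knob clockwise until its white pointer stripe lines up with the red index mark on the ring around it, and then pick up the clear guard cover by its orange handle, set it squarely over the knob and press it down until it snaps and sits fully home. Do not let go: the program finishes while the gripper still holds the handle and presses the cover down onto its seat with a steady push of about 10 N. Leave the crucibles, flasks and other things on the bench alone.

Things in the scene. Friction and masses are not known exactly. Their poses are not given: they have to be found in the camera images.
- station: regulator box fixed to the bench: cream-white housing 130 x 130 x 41 mm, on it a square steel seat plate 98 x 98 mm (top face at 45 mm), from which a black plinth 61 x 61 mm rises to 65 mm; the knob is on the plinth. Origin under the housing's centre, sides along its x and y. It stands left or right of the bench's middle, the cover on the other side.
- ball (a point): tip of one of four sprung steel balls, one in the middle of each plinth side, each sticking out 5 mm at 11 mm above the seat; this one is on the station's -x side. The cover's bead snaps over them: it meets them with the cover's rim 14 mm above the seat, the push rises to about 9 N near 11 mm, then suddenly drops below zero near 7 mm as the balls draw it home.
- seat: the steel seat plate; this point is the centre of its top face (45 mm above the bench), on the knob's axis, where the cover's lower rim must rest. Axes as the station's.
- knob (a joint): angle of the regulator knob in rad, 0 to 2.4, growing clockwise seen from above; it stays where it is left (0.05 N m of friction). Value 0: pointer towards the station's -x.
- knob_grip (a point): grip point on the knob's axis, 94.5 mm above the bench, 1 mm under the top of the grip bar. The bar is 38 mm long (this frame's x), 12 mm wide (y), 25 mm high, on a disc 40 mm across and 5 mm thick; keep fingertips above 72 mm over the bench to clear it. The white stripe, from the centre to one end of the bar, points along this frame's -x.
- index: white ring, 60 mm across, lying fixed on the plinth round the knob, with one red mark; origin on the knob's axis, the red mark lies along this frame's -x. The pointer is on the mark when both frames' x axes agree. The mark is always 0.7 to 1.4 rad (40 to 80 degrees) clockwise of the pointer at the start.
- cover: loose square guard cover, 0.12 to 0.2 kg, standing mouth down on the bench: clear skirt 78 x 78 mm, yellow lid 82 x 82 mm with its top 60 mm above the rim; inside 72 mm wide, 56 mm deep. Origin: centre of the mouth at the lower rim, z up. It fits at any quarter turn against the station and is home when its origin is at seat.
- cover_bead (a point): middle of the orange round snap bead on the cover's -x wall, 4 mm above the lower rim. The bead, 8 mm thick, runs round the mouth: 82 mm over all, 66 mm clear from bead to bead, so 2.5 mm clearance each side of the plinth.
- cover_handle (a point): point in the orange handle bar on the lid, 79 mm above the cover's lower rim and 7 mm below the bar's top. The bar is 44 mm long (x), 14 mm wide (y), 26 mm high. Axes as the cover's.
- crucible_a: white porcelain crucible, 42 mm across, 30 mm tall, standing between the working things; origin under its centre. Leave alone.
- crucible_b: a second such crucible, 42 mm across, 30 mm tall, nearer the robot; origin under its centre. Leave alone.
- bowl: white porcelain bowl, 90 mm across, 35 mm tall, far centre; origin under its centre. Leave alone.
- flask_a: conical glass flask, 86 mm across, 148 mm tall, on the left; origin under its centre. Leave alone.
- flask_b: conical glass flask, 86 mm across, 148 mm tall, on the right; origin under its centre. Leave alone.
- spatula: spatula 200 mm long with a wooden handle, 20 mm high, lying across the bench in front of the robot; origin under its middle, x along it to the blade. Leave alone.
- wash_bottle: white plastic bottle with red cap, 60 mm across, 170 mm tall, on the left; origin under its centre. Leave alone.
Not all that is in view belongs to the job. Leave any purple look-alike of the station alone. Several things look just like the cover: the one meant starts farthest to the robot's right.

How it is judged:
By the outcome, as a careful person would: the job done as asked, in the order asked, and still so for the second after the job is handed in, while the arm keeps its last pose, push and grip.
It also fails if it takes over 64 s, if anything falls off the work surface, if the arm or the gripper's body presses on something with over 40 N, if the wrist force passes 120 N, or if a joint passes its speed limit or range.

### The arm

A 7-joint arm with a two-finger parallel gripper is mounted at the origin on the work surface. World frame = base frame: x ahead of the robot, y to its left, z up, the work surface at z = 0. Lengths are in mm, angles in degrees, forces in N, time in s.
With the tool pointing down it reaches from about 425 to 825 mm from the base axis. Payload 3.6 kg.
Tool frame: the origin (TCP) lies midway between the tips of the shut fingers; the grasp point (between the pads) lies 19 mm behind it; z points along the fingers, y is the line along which they close (so a half turn about z gives the same grasp; the last joint's range is limited). The gripper opens to 93 mm and grips with 3 to 60 N. Pads are 15 mm wide; open, the fingers measure 128 mm over their backs; the gripper's body (75 mm by 188 mm) begins 65 mm behind the grasp point.
Start: joints at [69.929, 35.231, -0.722, 81.555, 0.464, 63.22, -2.315], TCP at [206.822, -616.187, 218.64] pointing down, gripper open.
Joint ranges: [-178.69, 178.69], [-17.37, 117.87], [-77.05, 75.6], [15.02, 138.74], [-78.02, 258.01], [0.78, 113.62], [-162.83, 162.83]. Speed limits (degrees/s): [159.86, 159.86, 180, 180, 180, 180, 180].

### API

Orientations are given as [roll, pitch, yaw] about the fixed x, y, z axes, in that order (R = Rz(yaw) Ry(pitch) Rx(roll)).
In Python, from station import read_state, capture, calibration, sign_off gives the robot as it stands.
- The arm moves only by the tool step_arm, never from a script. Its arguments are lists of equal length, an entry for each row: "claw": the closure, from 0 (fully open) to 1 (shut); "translation": the shift along the tool's x, y, z in m, a list of three; "twist": the turn about the tool's z in rad. In form: {"claw": [claw, ...], "translation": [[tx, ty, tz], ...], "twist": [twist, ...]}. A call has 1 to 10 rows; each row is the pose to reach, as a shift and turn from the pose commanded when the call began, along the tool's axes at that moment; what a row does not reach only later rows make up. A row lasts 1/12 s, in which the tool goes at most 41.7 mm and 7.16 degrees, less where a joint would pass 70% of its speed; a pose out of reach is approached as far as the arm can. A call with a gripper value outside its range is refused whole. The fingers move at their own pace and stop on an object; "squeeze" is the grip in N (left out, the last holds). Time passes only in rows, so rows that repeat a pose let the fingers close. It gives the time, the measured TCP pose, the force, the opening and the grip force at its end, in the units of the state.
- read_state(): the state, without advancing time (a new reading comes with each control period).
- capture(name): name is "scene" or "top" or "wrist"; returns the picture (384x512x3 uint8, red, green, blue); there is no depth.
- calibration(name): a dict with "camera_matrix" (3x3 intrinsics, pixels), "R" (3x3) and "t" (3): a world point X has camera coordinates R X + t. Camera axes: x right, y down, z forward; pixel columns grow to the right and rows downward; lengths in mm; the calibration is good to about 2 mm. A picture is of the moment at which its call begins: read the wrist's pose just before it. calibration takes no time and is no camera call; for the wrist camera it gives the pose at the moment of the call.
- sign_off(): hands the job in; it is judged then, once.
The state is a dict: "time_s": time; "joints": joint angles; "joint_velocities": joint speeds; "joint_efforts": joint torques, N m; "tool_pos": TCP position; "ee_rot": TCP orientation; "wrist_force": force on the tool from outside, world axes, zero at the start; "moment": the same for the moment, N m; "opening": finger opening in mm; "grasp_force": force on a finger pad.
Only numpy, scipy, OpenCV 4.12 (cv2) and the standard library are available. Lean on these libraries where they do the work, as an engineer would, in place of code of your own. Each camera call takes 0.05 s, during which the arm holds its last target. There are 200 camera calls.

## Working session

There is one attempt and no reset: what is moved stays moved. The work goes in short steps, Python scripts to look and compute and a tool call to move; the robot and the scene stay as the last step left them, time stands still between calls to the robot, and variables do not carry over. Pictures are saved under pics/ and viewed, at most 12 in all, crops included, and the job is handed in when it is done.

Besides the shell and the picture viewer there is one more tool, called as name(argument=value, ...) on one line, values as JSON. step_arm: Moves the arm, as the interface text tells. Its arguments: {"type":"object","properties":{"claw":{"type":"array"},"translation":{"type":"array"},"twist":{"type":"array"},"squeeze":{"type":"number"}},"required":["claw","translation","twist"]}

```bash
ls; mkdir -p pics
cat > h.py <<'E'
import numpy as np, cv2
from station import read_state, capture, calibration, sign_off
def ray(c,u,v,z):
    K=np.array(c["camera_matrix"]);R=np.array(c["R"]);t=np.array(c["t"])
    o=-R.T@t; d=R.T@np.linalg.inv(K)@np.array([u,v,1.])
    return o+d*(z-o[2])/d[2]
def proj(c,X):
    K=np.array(c["camera_matrix"]);p=K@(np.array(c["R"])@np.array(X)+np.array(c["t"]));return p[:2]/p[2]
def save(n,im): cv2.imwrite("pics/"+n+".png",im[:,:,::-1])
E
python3 - <<'E'
from h import *
s=read_state();print(s)
for n in("scene","top"):
    im=capture(n);save(n,im);c=calibration(n);R=np.array(c["R"]);print(n,-R.T@np.array(c["t"]),R[2])
E
```

```text
pics
{'time_s': 0.0, 'joints': array([69.92862524, 35.29025277, -0.72292139, 81.64125574,  0.4650485 ,
       63.22059757, -2.31429224]), 'joint_velocities': array([-0.0920972 , -0.08313036,  0.06293723,  0.02852943, -0.07753649,
        0.02671589,  0.0593373 ]), 'joint_efforts': array([ 4.60991960e-04, -4.58941126e+01,  2.09303414e-01, -1.65744925e+01,
       -6.10432774e-02,  2.04401370e-02,  2.33461242e-04]), 'tool_pos': array([ 206.5666335 , -615.45520118,  217.47023019]), 'ee_rot': array([-1.79850818e+02,  3.01183542e-03,  1.85577899e+01]), 'wrist_force': array([-0.04880623,  0.03602504, -0.18855671]), 'moment': array([0.06142153, 0.01792723, 0.02224097]), 'grasp_force': 0.0, 'opening': 92.6298208421599}
scene [1402.24015773  224.31440752 1251.52124769] [-0.57953195 -0.13560802 -0.80358769]
top [ 469.30960947   22.9466178  1210.29390559] [ 0.08089854 -0.00741886 -0.99669473]
```

View pics/top.png

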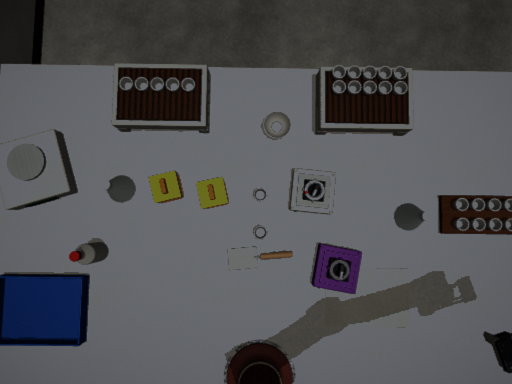

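View pics/scene.png

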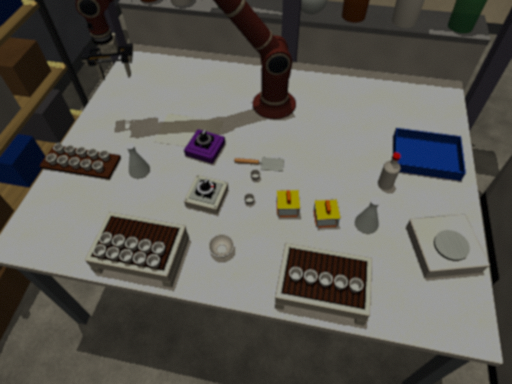

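The top view shows the station at (314,190) and the purple decoy at (338,268). The covers are at (165,187) and (212,193), and the right-hand one at (212,193) is the target. I'll measure these now.

Run:
```python
from h import *
im=capture("top");c=calibration("top");hsv=cv2.cvtColor(im,cv2.COLOR_RGB2HSV)
# cover lid (yellow) and handle (orange)
H=hsv[:,:,0];S=hsv[:,:,1]
roi=np.zeros(H.shape,bool);roi[170:215,190:235]=1
yel=((S>120)&(H>20)&(H<35)&roi); org=((S>120)&(H>3)&(H<=18)&roi)
for n,m,z in(("lid",yel|org,60),("handle",org,86)):
    r=cv2.minAreaRect(np.argwhere(m)[:,::-1].astype(np.float32));b=cv2.boxPoints(r)
    P=np.array([ray(c,u,v,z) for u,v in b]);e=np.diff(P,axis=0)
    print(n,m.sum(),ray(c,*r[0],z),np.linalg.norm(e,axis=1),np.degrees(np.arctan2(e[:,1],e[:,0])))
# station housing
crop=im[160:222,282:346];save("st",cv2.resize(np.clip(crop*1.5,0,255).astype(np.uint8),None,fx=9,fy=9,interpolation=cv2.INTER_CUBIC))
g=im.min(2);m=np.zeros(H.shape,np.uint8);
print(g[190,285:345])
for z in(41,): print(ray(c,314,190,z))
```

```text
lid 747 [554.81757172 149.9017701   60.        ] [83.08447801 84.09432122 82.61818273] [ -77.79526244 -167.62236436  102.10329692]
handle 92 [547.15532887 132.8308568   86.        ] [56.88874007 67.50822884 56.62179183] [ -81.02059385 -170.7877476    98.91106053]
[105 106 107 101  71  58  37  78 106 107 105 100  70  98 100 100  91  54
  60  54 102  84  53  16   9   9   2   2  17  59 102  91  29   8   8  14
  43  78 101  90  84  97  99  99 100 105 105 106 101  91 103 105 105 105
 104 106 105 106 105 106]
[ 568.33227765 -159.16219171   41.        ]
```

View pics/st.png

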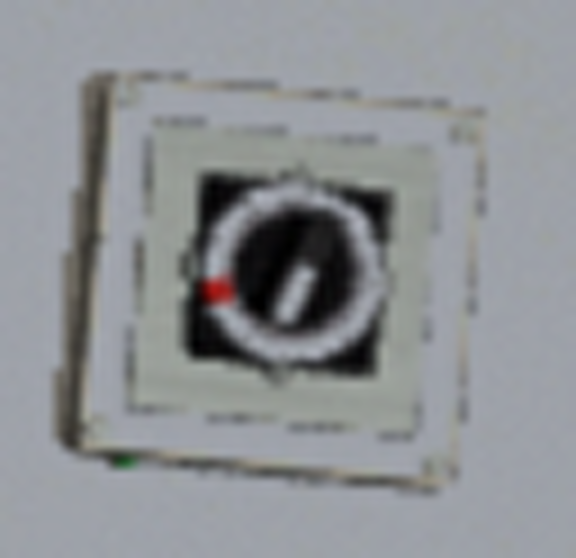

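step_arm(claw=[0,0,0,0,0,0,0,0,0,0], translation=[[0.025,-0.0165,-0.006],[0.05,-0.033,-0.012],[0.08,-0.053,-0.02],[0.11,-0.073,-0.03],[0.14,-0.093,-0.04],[0.17,-0.113,-0.05],[0.2,-0.133,-0.06],[0.23,-0.153,-0.06],[0.26,-0.173,-0.06],[0.29,-0.193,-0.06]], twist=[-0.12,-0.24,-0.36,-0.48,-0.6,-0.72,-0.84,-0.96,-1.08,-1.2])

```text
time_s: 0.98
tool_pos: [421.0, -339.5, 278.8]
ee_rot: [180.0, 0.0, 87.6]
wrist_force: [-0.2, -0.8, -0.3]
opening: 92.9
grasp_force: 0.0
```

```bash
cat >> h.py <<'E'
def go(x,y,z,yaw=None):
    "tool shift (m) and twist (rad) from present measured pose"
    s=read_state();p=s["tool_pos"];a=np.radians(s["ee_rot"][2]);d=np.array([x,y,z])-p
    t=np.array([d[0]*np.cos(a)+d[1]*np.sin(a),d[0]*np.sin(a)-d[1]*np.cos(a),-d[2]])/1000
    tw=0 if yaw is None else -np.radians((yaw-s["ee_rot"][2]+180)%360-180)
    print("t",s["time_s"],"pos",p.round(1),s["ee_rot"].round(2),"F",s["wrist_force"].round(2),"-> shift",t.round(4),"twist",round(tw,4))
E
python3 - <<'E'
from h import *
go(545,-165,270,150)
c=calibration("wrist");R=np.array(c["R"]);print(-R.T@np.array(c["t"]),R[2],R[0],c["camera_matrix"])
E
```

```text
t 0.9833 pos [ 421.  -339.5  278.8] [1.800e+02 2.000e-02 8.763e+01] F [-0.19 -0.76 -0.25] -> shift [0.1794 0.1167 0.0088] twist -1.0885
[ 422.99144605 -258.08492313  445.28764636] [-0.01188159 -0.29601775 -0.95510854] [ 9.99104674e-01 -4.23011282e-02  6.81526635e-04] [[264.70974781   0.         254.37510854]
 [  0.         264.70974781 191.76718366]
 [  0.           0.           1.        ]]
```

step_arm(claw=[0,0,0,0,0,0,0,0,0,0], translation=[[0.018,0.013,0],[0.036,0.026,0],[0.055,0.04,0],[0.075,0.055,0.01],[0.096,0.07,0.01],[0.117,0.085,0.02],[0.138,0.1,0.03],[0.156,0.115,0.04],[0.17,0.128,0.04],[0.175,0.133,0.04]], twist=[-0.12,-0.24,-0.36,-0.48,-0.6,-0.72,-0.84,-0.96,-1.05,-1.09])

```text
time_s: 1.82
tool_pos: [562.6, -169.0, 237.8]
ee_rot: [179.9, -0.1, 150.2]
wrist_force: [-0.5, -0.6, 0.6]
opening: 93.1
grasp_force: 0.0
```

Run:
```python
from h import *
c=calibration("wrist");im=capture("wrist");save("w1",im)
np.savez("w1.npz",**c); np.save("w1.npy",im)
go(566,-165,250,150)
```

```text
t 1.8667 pos [ 563.  -169.3  238.2] [ 1.7984e+02 -5.0000e-02  1.5016e+02] F [0.49 0.72 0.28] -> shift [-0.0005  0.0052 -0.0118] twist 0.0028
```

View pics/w1.png

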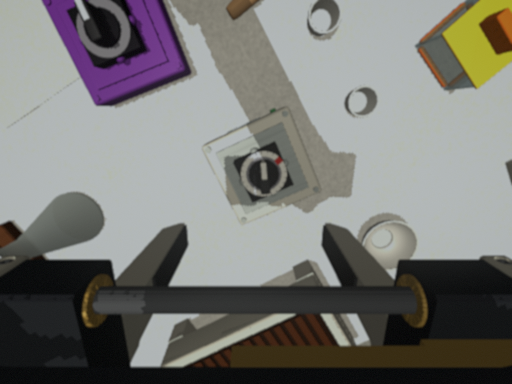

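The wrist view shows the station at about (262,165), the ring centre near (264,172), the red mark at (279,160), and the stripe pointing up from (264,175) to (264,162).

```bash
cat > meas.py <<'E'
from h import *
def station(im,c,cx,cy,r):
    hsv=cv2.cvtColor(im,cv2.COLOR_RGB2HSV);g=im.max(2)
    roi=np.zeros(g.shape,np.uint8);cv2.circle(roi,(int(cx),int(cy)),int(r),1,-1)
    red=(hsv[:,:,1]>120)&((hsv[:,:,0]<8)|(hsv[:,:,0]>172))&(roi>0)
    rp=np.argwhere(red)[:,::-1].mean(0) if red.any() else None
    Pr=ray(c,*rp,66) if rp is not None else None
    br=((g>110)&(roi>0)).astype(np.uint8)
    n,l,st,ce=cv2.connectedComponentsWithStats(br)
    for i in range(1,n):
        if st[i,4]>8: print("bright",ce[i].round(1),st[i])
    return rp,Pr
E
python3 - <<'E'
from meas import *
im=np.load("w1.npy");c=dict(np.load("w1.npz"))
rp,Pr=station(im,c,264,172,28);print("red",rp,Pr)
for q in [(204,148),(287,107),(318,188),(244,222)]: print(ray(c,*q,41).round(1))
g=im[135:210,225:303]
save("w1c",cv2.resize(np.clip(g*1.3,0,255).astype(np.uint8),None,fx=7,fy=7,interpolation=cv2.INTER_CUBIC))
E
```

```text
bright [261.8 169.3] [241 145  46  52 714]
bright [263.5 170.6] [261 163   6  16  75]
red [278.27586207 160.        ] [ 558.46980713 -132.8757006    66.        ]
[ 498.4 -213.3   41. ]
[507.7 -90.   41. ]
[ 627.5 -103.    41. ]
[ 620.1 -221.6   41. ]
```

View pics/w1c.png

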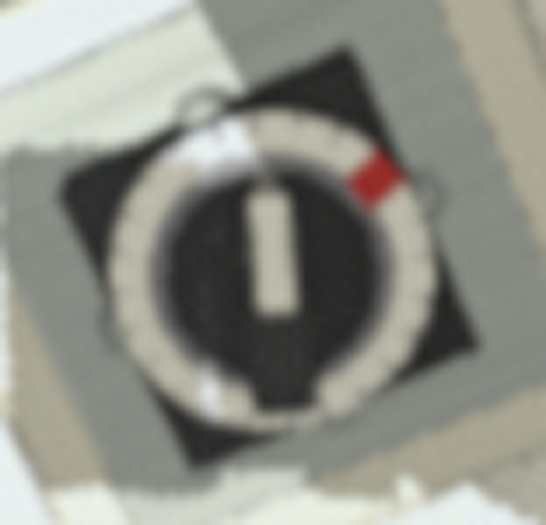

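Run:
```python
from h import *
c=dict(np.load("w1.npz"))
f=lambda u,v,z: ray(c,225+(u-3)/7,135+(v-3)/7,z)
P=np.array([f(*q,65) for q in[(345,48),(62,190),(195,465),(478,345)]]);ctr=P.mean(0)
e=np.roll(P,-1,0)-P;print("plinth",ctr.round(1),np.linalg.norm(e,axis=1).round(1),(np.degrees(np.arctan2(e[:,1],e[:,0]))%90).round(1))
R=np.array([f(*q,66) for q in[(107,272),(433,268),(270,105),(275,430)]]);print("ring",R.mean(0).round(1))
k=f(374,180,66);a=f(278,312,95.5);b=f(268,190,95.5)
print("stripe",a.round(1),b.round(1))
ang=lambda d:np.degrees(np.arctan2(d[1],d[0]))
C=(ctr+R.mean(0))/2
print("ptr",ang(b-a),ang(b-C),"mark",ang(k-C))
H=np.array([[498.4,-213.3],[507.7,-90],[627.5,-103],[620.1,-221.6]]);e=np.roll(H,-1,0)-H
print(H.mean(0),(np.degrees(np.arctan2(e[:,1],e[:,0]))%90).round(1))
go(*C[:2],110,ang(b-a))
```

```text
plinth [ 563.4 -158.    65. ] [58.  59.2 59.  61.7] [86.8 84.6 84.2 85.5]
ring [ 564.2 -158.2   66. ]
stripe [ 564.5 -158.2   95.5] [ 545.2 -149.3   95.5]
ptr 155.30999661481607 154.81368446393355 mark 101.82584443541431
[ 563.425 -156.975] [85.7 83.8 86.4 86.1]
t 1.8667 pos [ 563.  -169.3  238.2] [ 1.7984e+02 -5.0000e-02  1.5016e+02] F [0.49 0.72 0.28] -> shift [0.0049 0.0101 0.1282] twist -0.0898
```

step_arm(claw=[0.2,0.4,0.5,0.5,0.5,0.5,0.5,0.5,0.5], translation=[[0.005,0.01,0.02],[0.005,0.01,0.05],[0.005,0.01,0.08],[0.005,0.01,0.11],[0.005,0.01,0.13],[0.005,0.01,0.145],[0.005,0.01,0.157],[0.005,0.01,0.162],[0.005,0.01,0.162]], twist=[-0.09,-0.09,-0.09,-0.09,-0.09,-0.09,-0.09,-0.09,-0.09], squeeze=15)

```text
time_s: 2.62
tool_pos: [561.3, -162.1, 75.9]
ee_rot: [-179.9, -0.1, 154.8]
wrist_force: [0.2, 0.0, -0.7]
opening: 46.6
grasp_force: 0.0
```

```bash
python3 -c "
from h import *
go(564,-158,75.5,155)"
```

```text
t 2.6167 pos [ 561.3 -162.1   75.9] [-1.7994e+02 -8.0000e-02  1.5482e+02] F [ 0.23  0.   -0.73] -> shift [-0.0007  0.0049  0.0004] twist -0.0032
```

step_arm(claw=[0.5,0.7,0.9,1,1,1,1], translation=[[-0.0005,0.005,0],[-0.0005,0.005,0],[-0.0005,0.005,0],[-0.0005,0.005,0],[-0.0005,0.005,0],[-0.0005,0.005,0],[-0.0005,0.005,0]], twist=[0,0,0,0,0,0,0], squeeze=15)

```text
time_s: 3.2
tool_pos: [565.0, -156.5, 76.9]
ee_rot: [179.9, 0.0, 154.9]
wrist_force: [-0.5, -1.6, -0.7]
opening: 11.5
grasp_force: 15.0
```

```bash
python3 -c "
from h import *
go(564,-158,75.5,155);s=read_state();print(s['moment'],s['opening'],s['grasp_force'])"
```

```text
t 3.2 pos [ 565.  -156.5   76.9] [1.7994e+02 3.0000e-02 1.5491e+02] F [-0.5  -1.6  -0.72] -> shift [ 0.0003 -0.0018  0.0014] twist -0.0015
[-0.89351671  0.21869315 -0.01361286] 11.540135689885766 14.987607300281525
```

step_arm(claw=[1,1,1,1,1,1,1,1,1,1], translation=[[0,0,0],[0,0,0],[0,0,0],[0,0,0],[0,0,0],[0,0,0],[0,0,0],[0,0,0],[0,0,0],[0,0,0]], twist=[0.11,0.22,0.33,0.44,0.55,0.66,0.77,0.87,0.93,0.93], squeeze=20)

```text
time_s: 4.03
tool_pos: [565.6, -156.1, 76.9]
ee_rot: [179.9, -0.0, 101.6]
wrist_force: [1.4, 0.1, -0.3]
opening: 12.1
grasp_force: 20.0
```

step_arm(claw=[0.9,0.7,0.5,0.5,0.5,0.5,0.5,0.5,0.5,0.5], translation=[[0,0,0],[0,0,0],[0,0,0],[0,0,-0.01],[0,0,-0.03],[0,0,-0.05],[-0.025,0,-0.08],[-0.05,0,-0.1],[-0.06,0,-0.1],[-0.06,0,-0.1]], twist=[0,0,0,0,0,0,0,0,0,0])

```text
time_s: 4.87
tool_pos: [576.8, -220.3, 178.0]
ee_rot: [179.9, 0.2, 101.3]
wrist_force: [-0.9, -1.2, 1.1]
opening: 46.9
grasp_force: 0.0
```

Run:
```python
from h import *
go(564,-158,75.5,155)
c=calibration("wrist");im=capture("wrist");np.savez("w2.npz",**c); np.save("w2.npy",im)
u,v=proj(c,[564,-158,66]).astype(int);print(u,v)
x0,y0=u-50,v-42;print(x0,y0)
g=im[y0:y0+84,x0:x0+100]
save("w2c",cv2.resize(np.clip(g*1.3,0,255).astype(np.uint8),None,fx=7,fy=7,interpolation=cv2.INTER_CUBIC))
```

```text
t 4.8667 pos [ 576.8 -220.3  178. ] [179.91   0.22 101.29] F [-0.9  -1.17  1.08] -> shift [ 0.0636 -0.0004  0.1025] twist -0.9374
255 127
205 85
```

View pics/w2c.png

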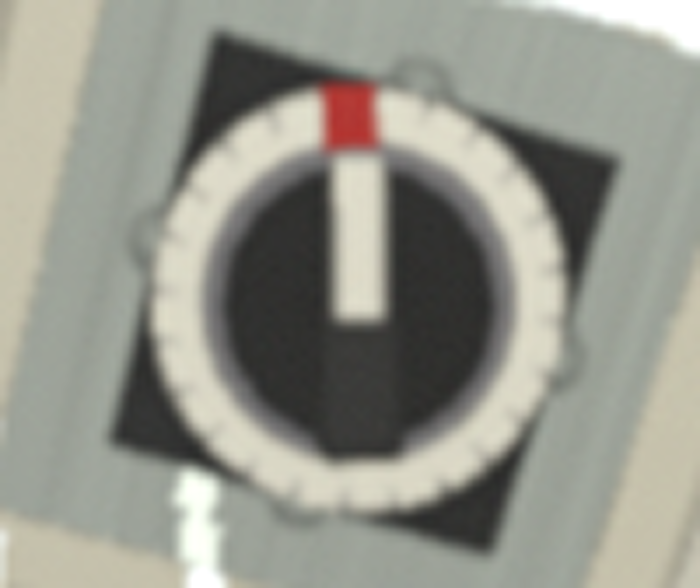

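The pointer is almost on the mark. In the crop the red mark spans (322..378, 85..150), the stripe runs from (360,320) to (358,155), and the plinth corners are (217,33), (620,158), (490,550) and (112,440). I'll compute the remaining error.

Run:
```python
from h import *
c=dict(np.load("w2.npz"));im=np.load("w2.npy")
f=lambda u,v,z: ray(c,205+(u-3)/7,85+(v-3)/7,z)
ang=lambda d:np.degrees(np.arctan2(d[1],d[0]))
P=np.array([f(*q,65) for q in[(217,33),(620,158),(490,550),(112,440)]])
e=np.roll(P,-1,0)-P;print("plinth",P.mean(0).round(1),np.linalg.norm(e,axis=1).round(1),(ang(e.T)%90).round(1))
R=np.array([f(*q,66) for q in[(150,300),(568,297),(350,83),(365,515)]]);print("ring",R.mean(0).round(1))
g=im[85:169,205:305];b=cv2.resize(g,None,fx=7,fy=7,interpolation=cv2.INTER_CUBIC)
hsv=cv2.cvtColor(b,cv2.COLOR_RGB2HSV)
red=(hsv[:,:,1]>120)&((hsv[:,:,0]<8)|(hsv[:,:,0]>172));rm=np.argwhere(red)[:,::-1].mean(0);print(rm)
st=(b.min(2)>100);sub=np.zeros_like(st);sub[170:315,320:400]=st[170:315,320:400]
q=np.argwhere(sub)[:,::-1].astype(np.float32);l=cv2.fitLine(q,cv2.DIST_L2,0,0,0,0).ravel();print(l,q.mean(0))
L=np.array([[x.mean(),y] for y in(180,305) for x in[q[abs(q[:,1]-y)<8][:,0]]]);
A=f(*L[1],95.5);B=f(*L[0],95.5);print("ptr",ang(B-A),A.round(1),B.round(1))
k=f(*rm,66);print("mark ring ctr",ang(k-R.mean(0)),"plinth ctr",ang(k-P.mean(0)))
n=np.array([A[1]-B[1],B[0]-A[0],0]);n/=np.linalg.norm(n);print("stripe axis offset from ctr",(A-R.mean(0))@n,(A-P.mean(0))@n)
# mark in radial edge lines
rr=np.argwhere(red)[:,::-1];t=[f(rr[abs(rr[:,1]-y)<5][:,0].mean(),y,66) for y in(95,140)];print("mark dir",ang(t[0]-t[1]))
```

```text
plinth [ 564.7 -157.9   65. ] [59.9 59.6 59.5 59.5] [85.  84.3 84.9 84.7]
ring [ 564.5 -157.9   66. ]
[348.55844595 113.93108108]
[7.5538196e-03 9.9997145e-01 3.5886630e+02 2.4114575e+02] [358.8663  241.14575]
ptr 101.84776367155722 [ 564.  -156.3   95.5] [ 560.8 -141.    95.5]
mark ring ctr 104.3823886211025 plinth ctr 104.8369598332483
stripe axis offset from ctr 0.09355575993275028 0.3020390158483392
mark dir 103.86044966712988
```

step_arm(claw=[0.5,0.5,0.5,0.5,0.5,0.5,0.8,1,1,1], translation=[[0.03,0,0],[0.055,0,0.01],[0.06,0,0.035],[0.06,0,0.065],[0.06,0,0.09],[0.06,0,0.1],[0.06,0,0.1],[0.06,0,0.1],[0.06,0,0.1],[0.06,0,0.1]], twist=[0,0,0,0,0,0,0,0,0,0])

```text
time_s: 5.75
tool_pos: [565.8, -156.9, 78.2]
ee_rot: [179.8, 0.1, 101.6]
wrist_force: [0.5, 0.7, -0.4]
opening: 24.7
grasp_force: 0.0
```

step_arm(claw=[1,1,1,1,1], translation=[[0,0,0],[0,0,0],[0,0,0],[0,0,0],[0,0,0]], twist=[-0.01,-0.03,-0.047,-0.047,-0.047])

```text
time_s: 6.17
tool_pos: [565.8, -157.0, 77.8]
ee_rot: [179.8, 0.1, 104.3]
wrist_force: [0.5, 0.1, 5.7]
opening: 11.6
grasp_force: 19.9
```

step_arm(claw=[0.9,0.7,0.5,0.5,0.5,0.5,0.5,0.5,0.5,0.5], translation=[[0,0,0],[0,0,0],[0,0,0],[0,0,-0.01],[0,0,-0.03],[0,0,-0.05],[-0.025,0,-0.08],[-0.05,0,-0.1],[-0.06,0,-0.1],[-0.06,0,-0.1]], twist=[0,0,0,0,0,0,0,0,0,0])

```text
time_s: 7.0
tool_pos: [579.6, -219.2, 177.6]
ee_rot: [179.9, 0.2, 104.0]
wrist_force: [-0.8, -0.4, -0.2]
opening: 46.2
grasp_force: 0.0
```

Run:
```python
from h import *
c=calibration("wrist");im=capture("wrist");np.savez("w3.npz",**c); np.save("w3.npy",im)
C=np.array([564.6,-157.9,66]);u,v=proj(c,C).astype(int)
x0,y0=u-50,v-42;print(x0,y0)
b=cv2.resize(im[y0:y0+84,x0:x0+100],None,fx=7,fy=7,interpolation=cv2.INTER_CUBIC);save("w3c",b)
f=lambda u,v,z: ray(c,x0+(u-3)/7,y0+(v-3)/7,z)
ang=lambda d:np.degrees(np.arctan2(d[1],d[0]))
hsv=cv2.cvtColor(b,cv2.COLOR_RGB2HSV)
red=(hsv[:,:,1]>120)&((hsv[:,:,0]<8)|(hsv[:,:,0]>172));rm=np.argwhere(red)[:,::-1].mean(0)
st=(b.min(2)>100);n,l,s,ce=cv2.connectedComponentsWithStats(st.astype(np.uint8))
for i in range(1,n):
  if 3000<s[i,4]<30000: print(s[i],ce[i])
sub=np.zeros_like(st);sub[175:310,310:410]=st[175:310,310:410]
q=np.argwhere(sub)[:,::-1]
L=[[q[abs(q[:,1]-y)<8][:,0].mean(),y] for y in(185,300)];print(L)
A=f(*L[1],95.5);B=f(*L[0],95.5);k=f(*rm,66)
print("ptr",ang(B-A),A,"mark",ang(k-C),k)
```

```text
206 86
[ 326  150   55  168 8519] [353.7419885  231.37527879]
[[np.float64(353.5), 185], [np.float64(354.5994587280108), 300]]
ptr 104.62063064096493 [ 564.08829439 -155.96271842   95.5       ] mark 104.68627582436805 [ 557.9927657  -132.69012054   66.        ]
```

View pics/w3c.png

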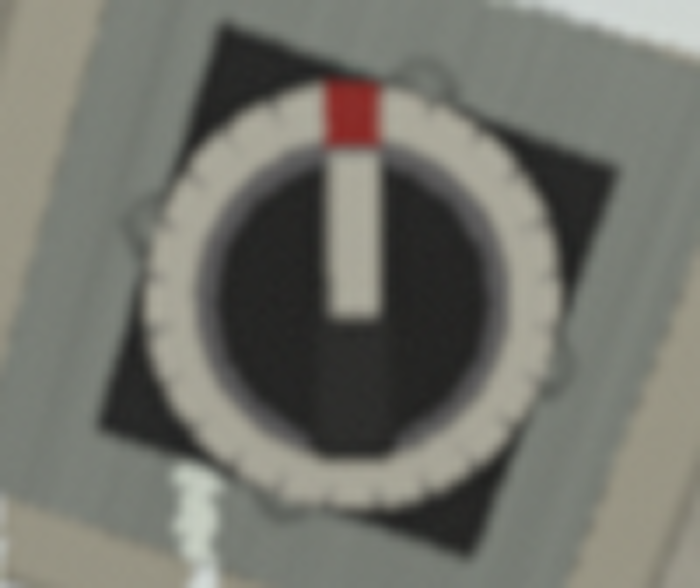

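The stripe is now exactly on the red mark (stripe x≈354, mark x≈352). Next I'll look at the cover from closer up.

step_arm(claw=[0.3,0.2,0,0,0,0,0,0,0,0], translation=[[0.02,0.003,-0.01],[0.045,0.006,-0.02],[0.075,0.01,-0.03],[0.11,0.015,-0.04],[0.145,0.02,-0.04],[0.18,0.025,-0.04],[0.215,0.03,-0.04],[0.25,0.035,-0.04],[0.285,0.04,-0.04],[0.31,0.045,-0.04]], twist=[0.12,0.24,0.36,0.48,0.6,0.72,0.84,0.96,1.08,1.18])

```text
time_s: 7.88
tool_pos: [542.7, 102.3, 214.9]
ee_rot: [-179.7, 0.2, 36.8]
wrist_force: [0.8, 0.2, -0.2]
opening: 92.9
grasp_force: 0.0
```

```bash
python3 -c "
from h import *
go(540,150,215,12)"
```

```text
t 7.8833 pos [542.7 102.3 214.9] [-179.7     0.19   36.77] F [ 0.84  0.15 -0.24] -> shift [ 0.0264 -0.0398 -0.0001] twist 0.4323
```

step_arm(claw=[0,0,0,0,0,0], translation=[[0.01,-0.015,0],[0.02,-0.03,0],[0.026,-0.04,0],[0.026,-0.04,0],[0.026,-0.04,0],[0.026,-0.04,0]], twist=[0.11,0.22,0.33,0.43,0.43,0.43])

```text
time_s: 8.38
tool_pos: [541.4, 145.0, 215.2]
ee_rot: [-180.0, 0.2, 12.3]
wrist_force: [-0.1, 0.7, 1.6]
opening: 93.2
grasp_force: 0.0
```

Run:
```python
from h import *
c=calibration("wrist");im=capture("wrist");save("w4",im);np.savez("w4.npz",**c); np.save("w4.npy",im)
hsv=cv2.cvtColor(im,cv2.COLOR_RGB2HSV);H=hsv[:,:,0];S=hsv[:,:,1]
ang=lambda d:np.degrees(np.arctan2(d[1],d[0]))
print(proj(c,[555,150,60]))
for n,m,z in(("lid",(S>110)&(H>22)&(H<35),60),("orange",(S>130)&(H>3)&(H<20),86)):
    k,l,s,ce=cv2.connectedComponentsWithStats(m.astype(np.uint8))
    for i in range(1,k):
        if s[i,4]>150:
            r=cv2.minAreaRect(np.argwhere(l==i)[:,::-1].astype(np.float32));P=np.array([ray(c,u,v,z) for u,v in cv2.boxPoints(r)]);e=np.diff(P,axis=0)
            print(n,s[i],ray(c,*r[0],z).round(1),np.linalg.norm(e,axis=1).round(1),(ang(e.T)%180).round(1))
```

```text
[251.87350228 166.02732238]
lid [  97   91   79   73 3930] [572.4 293.2  60. ] [82.6 82.5 89.5] [107.8  13.2 108.3]
lid [ 219  133   67   66 3136] [556.  149.4  60. ] [78.5 80.8 84.5] [103.3  15.3 103.3]
orange [119 109  26  42 767] [572.5 287.3  86. ] [21.3 42.9 22.3] [110.9  14.5 111.2]
orange [246 150  13  40 467] [556.5 149.9  86. ] [13.4 45.4 14. ] [102.3  12.5 102.3]
```

View pics/w4.png

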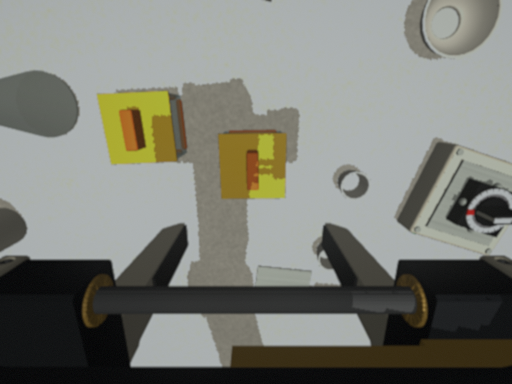

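The target cover's lid is centred at pixel (252,166), with the handle at (252,170). That gives a handle position of (556,150) mm at yaw 12.5°.

```bash
python3 -c "
from h import *
go(556.5,150,63,12.7)"
```

```text
t 8.4333 pos [541.9 144.4 215.6] [180.     0.18  12.27] F [-0.7   1.54 -0.31] -> shift [ 0.0155 -0.0024  0.1526] twist -0.0075
```

step_arm(claw=[0.2,0.4,0.5,0.5,0.5,0.5,0.5,0.5,0.5], translation=[[0.006,-0.002,0.02],[0.015,-0.0024,0.05],[0.0155,-0.0024,0.08],[0.0155,-0.0024,0.11],[0.0155,-0.0024,0.135],[0.0155,-0.0024,0.147],[0.0155,-0.0024,0.151],[0.0155,-0.0024,0.151],[0.0155,-0.0024,0.151]], twist=[-0.007,-0.007,-0.007,-0.007,-0.007,-0.007,-0.007,-0.007,-0.007])

```text
time_s: 9.18
tool_pos: [558.4, 149.5, 66.2]
ee_rot: [-180.0, -0.0, 12.5]
wrist_force: [-0.7, -0.2, -0.4]
opening: 46.5
grasp_force: 0.0
```

```bash
python3 -c "
from h import *
go(556.5,150,63,12.7)"
```

```text
t 9.1833 pos [558.4 149.5  66.2] [-1.7998e+02 -5.0000e-02  1.2490e+01] F [-0.69 -0.18 -0.42] -> shift [-0.0018 -0.0009  0.0032] twist -0.0037
```

step_arm(claw=[0.6,0.8,1,1,1,1,1], translation=[[-0.0015,0,0.002],[-0.0015,0,0.002],[-0.0015,0,0.002],[-0.0015,0,0.002],[-0.0015,0,0.002],[-0.0015,0,0.002],[-0.0015,0,0.002]], twist=[0,0,0,0,0,0,0], squeeze=45)

```text
time_s: 9.77
tool_pos: [556.8, 149.7, 64.1]
ee_rot: [-180.0, -0.0, 12.5]
wrist_force: [0.2, 0.2, 1.5]
opening: 13.3
grasp_force: 45.0
```

step_arm(claw=[1,1,1,1,1,1,1,1,1,1], translation=[[0,0,-0.005],[0,0,-0.015],[0,0,-0.03],[0,0,-0.05],[0,0,-0.07],[0,0,-0.09],[0,0,-0.11],[0,0,-0.125],[0,0,-0.13],[0,0,-0.13]], twist=[0,0,0,0,0,0,0,0,0,0])

```text
time_s: 10.6
tool_pos: [557.3, 149.4, 195.4]
ee_rot: [-180.0, -0.2, 12.5]
wrist_force: [-0.5, -0.5, -2.2]
opening: 13.4
grasp_force: 45.0
```

Run:
```python
from h import *
go(564.6,-157.9,190,-5.2)
c=calibration("wrist");im=capture("wrist");save("w5",im);np.savez("w5.npz",**c); np.save("w5.npy",im)
s=read_state();print(s["opening"],s["grasp_force"])
```

```text
t 10.6 pos [557.3 149.4 195.4] [-179.99   -0.19   12.47] F [-0.48 -0.49 -2.21] -> shift [-0.0592  0.3017  0.0054] twist 0.3084
13.81913142846958 44.99878406524658
```

View pics/w5.png

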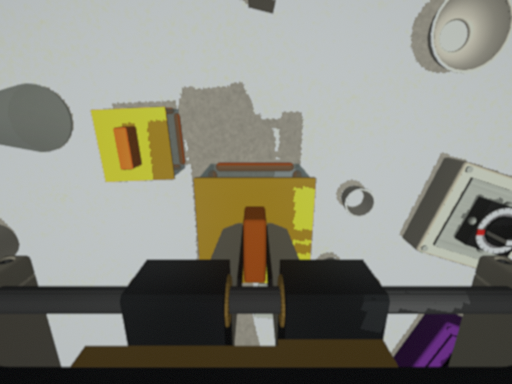

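The held cover is level. Its far lid edge runs from (194,178) to (316,178), with the bead at (217..293,166) and the handle in the pads at x≈255. I'll work out the cover's offset in the tool frame.

Run:
```python
from h import *
c=dict(np.load("w5.npz"));im=np.load("w5.npy");s=read_state()
hsv=cv2.cvtColor(im,cv2.COLOR_RGB2HSV);m=(hsv[:,:,1]>110)&(hsv[:,:,0]>14)&(hsv[:,:,0]<35);m[:,:185]=0
T=[(u,np.argmax(m[150:,u])+150) for u in range(200,312,4)]
k,b=np.polyfit(*zip(*T),1);print("slope",k,b)
Lf=[(np.argmax(m[v,185:])+185,v) for v in range(185,245,5)];Rt=[(m.shape[1]-np.argmax(m[v,::-1]),v) for v in range(185,245,5)]
print(Lf[::3],Rt[::3])
p=np.array([557.3,149.4,195.4]);a=np.radians(12.47);x=np.array([np.cos(a),np.sin(a),0]);y=np.array([np.sin(a),-np.cos(a),0])
tl=lambda P:np.array([(P-p)@x,(P-p)@y])
z=191.4
for u in(200,255,310): print("far edge",tl(ray(c,u,k*u+b-.5,z)))
for l,r in zip(Lf[::3],Rt[::3]): print("sides",tl(ray(c,l[0]-.5,l[1],z)),tl(ray(c,r[0]-.5,r[1],z)))
print("bead far ends", tl(ray(c,217,166,136)),tl(ray(c,293,166,136)))
```

```text
slope 0.04597701149425275 161.464696223317
[(np.int64(194), 185), (np.int64(195), 200), (np.int64(196), 215), (np.int64(197), 230)] [(np.int64(315), 185), (np.int64(314), 200), (np.int64(313), 215), (np.int64(312), 230)]
far edge [ 43.29711262 -34.80313714]
far edge [41.55403854  1.39412862]
far edge [39.80058719 37.8068922 ]
sides [ 33.17125164 -39.76990699] [33.07819188 41.22491752]
sides [ 22.57529429 -39.81006002] [22.47938001 41.23524053]
sides [ 11.60318197 -39.85163847] [11.50430816 41.24593   ]
sides [  0.23452255 -39.89471963] [ 0.13257832 41.25700581]
bead far ends [ 34.90804718 -31.41990427] [34.835056   34.52122905]
```

Run:
```python
from h import *
c=dict(np.load("w5.npz"));im=np.load("w5.npy")
hsv=cv2.cvtColor(im,cv2.COLOR_RGB2HSV)
for u in(205,230,255,280,300): print(u,[(v,*im[v,u].tolist()) for v in range(174,184)])
p=np.array([557.3,149.4,195.4]);a=np.radians(12.47);x=np.array([np.cos(a),np.sin(a),0])
for v in(176,177,178,179): print(v,(ray(c,255,v,191.4)-p)@x, "lid bottom", (ray(c,255,v,187.4)-p)@x)
m=(hsv[:,:,1]>130)&(hsv[:,:,0]>3)&(hsv[:,:,0]<13);m[:204]=0
o=np.argwhere(m[:,235:275]);print("handle v range",o[:,0].min(),o[:,0].max())
for v in(206,208,210): print("handle far end",v,(ray(c,255,v,217)-p)@x)
```

```text
205 [(174, 84, 93, 89), (175, 83, 90, 87), (176, 85, 86, 75), (177, 102, 89, 54), (178, 129, 105, 40), (179, 145, 119, 38), (180, 151, 124, 42), (181, 150, 123, 41), (182, 150, 123, 41), (183, 150, 123, 41)]
230 [(174, 100, 106, 100), (175, 99, 104, 98), (176, 96, 96, 82), (177, 106, 93, 59), (178, 129, 106, 39), (179, 144, 118, 34), (180, 150, 122, 37), (181, 150, 122, 38), (182, 149, 123, 38), (183, 149, 122, 39)]
255 [(174, 100, 106, 100), (175, 101, 106, 99), (176, 99, 98, 85), (177, 107, 95, 59), (178, 129, 106, 38), (179, 145, 119, 35), (180, 149, 122, 37), (181, 149, 121, 36), (182, 148, 121, 35), (183, 149, 122, 36)]
280 [(174, 121, 130, 129), (175, 119, 127, 126), (176, 112, 115, 107), (177, 113, 102, 74), (178, 131, 108, 44), (179, 146, 119, 38), (180, 150, 124, 39), (181, 149, 122, 38), (182, 150, 123, 39), (183, 149, 122, 38)]
300 [(174, 88, 84, 73), (175, 88, 83, 71), (176, 90, 83, 62), (177, 105, 89, 49), (178, 132, 108, 42), (179, 148, 121, 43), (180, 150, 124, 42), (181, 151, 124, 44), (182, 149, 123, 43), (183, 150, 124, 43)]
176 39.30979716094451 lid bottom 38.3461030781626
177 38.628708402406716 lid bottom 37.64906480713524
178 37.94607534362889 lid bottom 36.950446071952705
179 37.261892726331524 lid bottom 36.250241491199006
handle v range 208 281
handle far end 206 27.517269882993304
handle far end 208 26.274958144015365
handle far end 210 25.026800698436837
```

Run:
```python
from h import *
c=dict(np.load("w4.npz"));im=np.load("w4.npy").astype(int)
for u in(225,240,268,280): print(u,[(v,*im[v,u].tolist()) for v in list(range(130,139))+list(range(194,201))])
for v in(165,): print([(u,*im[v,u].tolist()) for u in list(range(216,223))+list(range(283,290))])
a=np.radians(12.5);x=np.array([np.cos(a),np.sin(a)])
for u in (225,252,280):
  for v in(134,135,136,197,198,199): print(u,v,(ray(c,u,v,60)[:2]@x).round(1),end=" ")
print("\nTCP at grip",np.array([556.8,149.7])@x)
# handle top rows
print([(v,*im[v,252].tolist()) for v in range(146,196)][::2])
```

```text
225 [(130, 121, 120, 110), (131, 104, 105, 98), (132, 88, 91, 83), (133, 98, 90, 61), (134, 124, 103, 43), (135, 137, 112, 37), (136, 140, 115, 37), (137, 139, 114, 38), (138, 139, 114, 37), (194, 136, 111, 37), (195, 137, 113, 40), (196, 136, 111, 37), (197, 137, 113, 42), (198, 134, 118, 66), (199, 131, 123, 97), (200, 127, 125, 112)]
240 [(130, 119, 93, 77), (131, 111, 73, 50), (132, 105, 75, 46), (133, 111, 89, 43), (134, 129, 106, 39), (135, 139, 115, 39), (136, 140, 115, 38), (137, 139, 115, 39), (138, 139, 115, 39), (194, 136, 112, 38), (195, 136, 112, 37), (196, 136, 112, 37), (197, 133, 112, 48), (198, 129, 114, 76), (199, 130, 124, 105), (200, 133, 130, 117)]
268 [(130, 112, 78, 56), (131, 108, 70, 46), (132, 108, 82, 50), (133, 123, 103, 45), (134, 146, 134, 47), (135, 163, 161, 54), (136, 171, 175, 58), (137, 172, 177, 59), (138, 172, 177, 59), (194, 173, 177, 58), (195, 172, 177, 55), (196, 173, 178, 58), (197, 170, 174, 81), (198, 167, 169, 127), (199, 169, 171, 162), (200, 172, 176, 176)]
280 [(130, 116, 116, 107), (131, 98, 101, 94), (132, 96, 92, 75), (133, 120, 102,
[... 653 characters left out ...]
34 613.1 252 135 611.9 252 136 610.8 252 197 534.0 252 198 532.6 252 199 531.3 280 134 613.0 280 135 611.8 280 136 610.6 280 197 533.9 280 198 532.5 280 199 531.1 
TCP at grip 576.0026269709128
[(146, 139, 114, 37), (148, 135, 110, 37), (150, 95, 65, 26), (152, 92, 50, 23), (154, 133, 70, 30), (156, 137, 73, 30), (158, 138, 73, 32), (160, 137, 73, 31), (162, 137, 73, 31), (164, 136, 73, 31), (166, 138, 74, 32), (168, 137, 73, 32), (170, 137, 73, 32), (172, 136, 72, 31), (174, 137, 74, 33), (176, 136, 73, 32), (178, 136, 72, 31), (180, 136, 73, 33), (182, 154, 97, 40), (184, 164, 108, 44), (186, 169, 114, 47), (188, 171, 115, 46), (190, 172, 157, 51), (192, 173, 179, 56), (194, 173, 178, 56)]
```

```bash
python3 -c "
from h import *
go(568.5,-157.5,190,-5.2)"
```

```text
t 10.65 pos [556.4 149.2 194. ] [-1.800e+02 -3.000e-02  1.248e+01] F [ 0.43 -0.2  -2.32] -> shift [-0.0545  0.3021  0.004 ] twist 0.3086
```

step_arm(claw=[1,1,1,1,1,1,1,1,1,1], translation=[[-0.002,0.01,0],[-0.006,0.03,0],[-0.011,0.06,0],[-0.018,0.1,0],[-0.025,0.14,0],[-0.033,0.18,0],[-0.04,0.22,0],[-0.047,0.26,0],[-0.052,0.285,0],[-0.054,0.298,0]], twist=[0.02,0.05,0.1,0.14,0.18,0.22,0.26,0.29,0.305,0.3086])

```text
time_s: 11.48
tool_pos: [565.8, -160.3, 192.3]
ee_rot: [179.8, 0.2, -5.7]
wrist_force: [0.3, -1.1, -1.6]
opening: 13.6
grasp_force: 45.0
```

step_arm(claw=[1,1,1,1,1], translation=[[0,0,0],[0,0,0],[0,0,0],[0,0,0],[0,0,0]], twist=[0,0,0,0,0])

```text
time_s: 11.9
tool_pos: [568.6, -150.5, 193.6]
ee_rot: [-179.9, 0.0, -5.0]
wrist_force: [-0.2, -1.5, -1.3]
opening: 13.3
grasp_force: 45.0
```

Run:
```python
from h import *
c=calibration("wrist");im=capture("wrist");save("w6",im);np.savez("w6.npz",**c); np.save("w6.npy",im)
go(568.5,-157.5,140,-5.2)
P=[]
for i in range(3): im=capture("top"); s=read_state();P.append([*s["tool_pos"],s["ee_rot"][2],*s["wrist_force"]])
print(np.mean(P,0).round(2),np.std(P,0).round(2))
```

```text
t 11.95 pos [ 568.5 -151.1  193.7] [-179.94    0.     -5.01] F [ 0.3  -0.17 -2.15] -> shift [0.0005 0.0064 0.0537] twist 0.0034
[ 5.6842e+02 -1.5206e+02  1.9377e+02 -5.0900e+00 -8.0000e-02  1.3000e-01
 -1.2600e+00] [0.04 0.33 0.01 0.03 0.2  0.46 0.2 ]
```

View pics/w6.png

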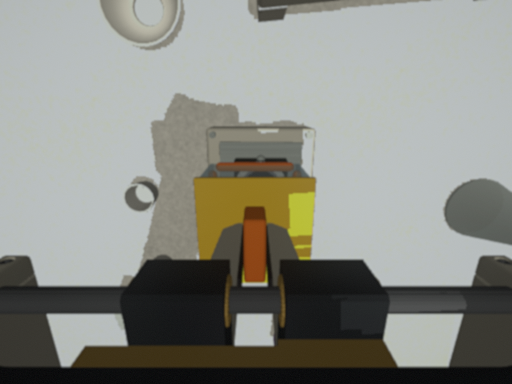

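The cover hangs over the station, with the far housing edge at row 128 (columns 208–315) and the seat's far edge at row 142 (columns 219–302). I'll correct y, go lower, let it settle, and measure the cover and station in the same frame.

step_arm(claw=[1,1,1,1,1,1,1,1], translation=[[0,0.003,0.01],[0,0.0055,0.02],[0,0.0055,0.022],[0,0.0055,0.022],[0,0.0055,0.022],[0,0.0055,0.022],[0,0.0055,0.022],[0,0.0055,0.022]], twist=[0,0,0,0,0,0,0,0])

```text
time_s: 12.77
tool_pos: [568.0, -158.8, 172.0]
ee_rot: [-180.0, -0.0, -5.2]
wrist_force: [0.9, 0.5, -1.8]
opening: 14.0
grasp_force: 45.0
```

Run:
```python
from h import *
P=[]
for i in range(4):
    s=read_state();P.append([*s["tool_pos"],s["ee_rot"][2],*s["wrist_force"]]);c=calibration("wrist");im=capture("wrist")
P=np.array(P);print(P[:,:4].round(1),P.mean(0).round(2))
np.savez("w7.npz",**c); np.save("w7.npy",im)
save("w7c",cv2.resize(im[95:200,175:335],None,fx=5,fy=5,interpolation=cv2.INTER_CUBIC))
```

```text
[[ 568.  -158.8  172.    -5.2]
 [ 568.  -158.8  172.    -5.2]
 [ 567.9 -158.7  172.    -5.2]
 [ 567.9 -158.7  171.9   -5.2]] [ 5.6793e+02 -1.5874e+02  1.7197e+02 -5.1900e+00  4.1000e-01  2.8000e-01
 -1.3100e+00]
```

View pics/w7c.png

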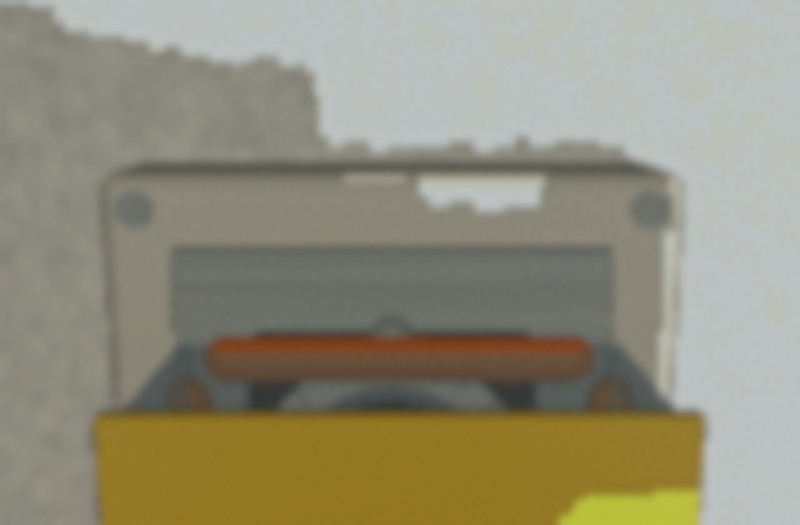

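The crop shows the seat's far corners at (172,247) and (612,247), the plinth's far corners at (258,332) and (527,332), the lid's far corners at (95,413) and (703,413), and the bead spanning x from 207 to 592. The yaw is parallel.

Run:
```python
from h import *
c=dict(np.load("w7.npz"))
f=lambda u,v,z: ray(c,175+(u-2)/5,95+(v-2)/5,z)
p=np.array([567.93,-158.74,171.97]);a=np.radians(-5.19);x=np.array([np.cos(a),np.sin(a),0]);y=np.array([np.sin(a),-np.cos(a),0])
tl=lambda P:np.array([(P-p)@x,(P-p)@y]).round(2)
def two(n,A,B,z,off):
    A=tl(f(*A,z));B=tl(f(*B,z));print(n,"centre",(A[0]+B[0])/2-off,(A[1]+B[1])/2,"width",B[1]-A[1],"dyaw",np.degrees((B[0]-A[0])/(B[1]-A[1])))
two("seat",(172,247),(612,247),45,49)
two("plinth",(258,332),(527,332),65,30.5)
two("lid",(95,414),(703,414),168,41)
two("lidbot",(95,411),(703,411),164,41)
two("bead",(207,355),(592,355),112,41)
print("ball",tl(f(392,328,56)))
```

```text
seat centre -3.1950000000000003 0.004999999999999005 width 96.69 dyaw -0.06518291184650969
plinth centre 0.13500000000000156 0.14999999999999858 width 56.14 dyaw -0.07144112158738472
lid centre -2.2900000000000063 1.4499999999999993 width 80.56 dyaw -0.07112187129230776
lidbot centre -2.8700000000000045 1.4499999999999993 width 82.4 dyaw -0.06953371300131449
bead centre -5.710000000000001 1.5699999999999985 width 66.88 dyaw -0.0685356214271305
ball [29.84  0.  ]
```

step_arm(claw=[1,1,1,1,1,1,1,1], translation=[[-0.0003,-0.0015,0],[-0.0003,-0.0015,0.006],[-0.0003,-0.0015,0.014],[-0.0003,-0.0015,0.022],[-0.0003,-0.0015,0.03],[-0.0003,-0.0015,0.034],[-0.0003,-0.0015,0.036],[-0.0003,-0.0015,0.036]], twist=[0,0,0,0,0,0,0,0])

```text
time_s: 13.63
tool_pos: [567.2, -157.1, 134.8]
ee_rot: [-180.0, 0.1, -5.2]
wrist_force: [0.4, -0.7, -2.0]
opening: 13.6
grasp_force: 45.0
```

step_arm(claw=[1,1,1,1,1,1,1,1], translation=[[0,0,0.002],[0,0,0.004],[0,0,0.006],[0,0,0.008],[0,0,0.01],[0,0,0.01],[0,0,0.01],[0,0,0.01]], twist=[0,0,0,0,0,0,0,0])

```text
time_s: 14.3
tool_pos: [567.6, -157.2, 125.8]
ee_rot: [-180.0, -0.0, -5.2]
wrist_force: [-0.2, 0.0, -1.2]
opening: 13.5
grasp_force: 45.0
```

```bash
python3 -c "
from h import *
go(567.5,-157.2,109,-5.2);print(read_state()['moment'])"
```

```text
t 14.3 pos [ 567.6 -157.2  125.8] [-1.8e+02 -1.0e-02 -5.2e+00] F [-0.16  0.01 -1.21] -> shift [-0.0001 -0.      0.0168] twist 0.0
[0.0641104  0.01050282 0.04940647]
```

It is cleanly round the plinth with no contact force. Now I'll press through the snap.

step_arm(claw=[1,1,1,1,1,1,1], translation=[[0,0,0.001],[0,0,0.002],[0,0,0.003],[0,0,0.004],[0,0,0.005],[0,0,0.006],[0,0,0.006]], twist=[0,0,0,0,0,0,0], squeeze=58)

```text
time_s: 14.88
tool_pos: [568.0, -157.4, 121.1]
ee_rot: [180.0, -0.1, -5.2]
wrist_force: [-1.1, 0.5, 5.4]
opening: 13.7
grasp_force: 58.0
```

step_arm(claw=[1,1,1,1,1,1,1], translation=[[0,0,0.001],[0,0,0.002],[0,0,0.003],[0,0,0.004],[0,0,0.005],[0,0,0.005],[0,0,0.005]], twist=[0,0,0,0,0,0,0])

```text
time_s: 15.47
tool_pos: [567.3, -157.1, 114.1]
ee_rot: [-180.0, 0.0, -5.2]
wrist_force: [-0.5, 1.3, -2.6]
opening: 13.5
grasp_force: 58.0
```

step_arm(claw=[1,1,1,1,1,1,1], translation=[[0,0,0.001],[0,0,0.002],[0,0,0.003],[0,0,0.004],[0,0,0.005],[0,0,0.005],[0,0,0.005]], twist=[0,0,0,0,0,0,0])

```text
time_s: 16.05
tool_pos: [567.4, -157.2, 109.7]
ee_rot: [-180.0, 0.0, -5.2]
wrist_force: [-0.2, -0.1, -2.5]
opening: 13.4
grasp_force: 58.0
```

step_arm(claw=[1,1,1,1,1], translation=[[0,0,0.0005],[0,0,0.001],[0,0,0.0015],[0,0,0.0015],[0,0,0.0015]], twist=[0,0,0,0,0])

```text
time_s: 16.47
tool_pos: [567.4, -157.3, 109.1]
ee_rot: [-180.0, -0.0, -5.2]
wrist_force: [-3.4, 0.2, 5.1]
opening: 13.3
grasp_force: 58.0
```

step_arm(claw=[1,1,1,1,1], translation=[[0,0,0.0005],[0,0,0.0005],[0,0,0.0005],[0,0,0.0005],[0,0,0.0005]], twist=[0,0,0,0,0])

```text
time_s: 16.88
tool_pos: [567.4, -157.3, 109.1]
ee_rot: [-180.0, -0.0, -5.2]
wrist_force: [-4.2, 0.6, 8.3]
opening: 13.3
grasp_force: 58.0
```

Run:
```python
from h import *
for i in range(8):
    s=read_state();print(round(s["time_s"],2),s["tool_pos"].round(1),s["wrist_force"].round(1)); im=capture("scene")
```

```text
16.88 [ 567.4 -157.3  109.1] [-4.2  0.6  8.3]
16.93 [ 567.4 -157.3  109.1] [-4.4  0.5  7.6]
16.98 [ 567.4 -157.3  109.1] [-4.3  0.4  7.6]
17.03 [ 567.4 -157.3  109.1] [-3.6  1.3  8.6]
17.08 [ 567.4 -157.3  109.1] [-4.3  0.2  7.2]
17.13 [ 567.4 -157.3  109.1] [-4.7  0.7  7.7]
17.18 [ 567.4 -157.3  109.1] [-4.3  0.8  8.4]
17.23 [ 567.4 -157.3  109.1] [-5.1  0.5  8. ]
```

step_arm(claw=[1,1,1,1,1], translation=[[-0.0004,0,0.0003],[-0.0004,0,0.0003],[-0.0004,0,0.0003],[-0.0004,0,0.0003],[-0.0004,0,0.0003]], twist=[0,0,0,0,0])

```text
time_s: 17.7
tool_pos: [567.4, -157.3, 109.1]
ee_rot: [-180.0, -0.1, -5.2]
wrist_force: [-4.5, -0.0, 9.0]
opening: 13.5
grasp_force: 58.0
```

Run:
```python
from h import *
F=[]
for i in range(8):
    s=read_state();F.append(s["wrist_force"]);im=capture("scene")
print(np.round(F,1),np.mean(F,0),s["tool_pos"],s["ee_rot"])
```

```text
[[-4.5 -0.   9. ]
 [-4.9  1.   9.9]
 [-4.7  0.8  9.6]
 [-3.6  2.   9.1]
 [-4.7  0.4  8.4]
 [-3.6  0.8  9.4]
 [-3.7  1.   8.9]
 [-4.5  1.4  8.7]] [-4.27067658  0.90566806  9.13086747] [ 567.36233515 -157.3246392   109.06446351] [-1.79998713e+02 -6.37035216e-02 -5.20544645e+00]
```

```bash
python3 -c "
from station import sign_off
print(sign_off())"
```

```text
the job is handed in; nothing more can be done
None
```

The knob's pointer is on the red mark (within about 0.1° by camera), and the cover is snapped fully home. The gripper still holds the handle and presses down at about 10 N, and I handed the job in at about 18 s; it overshot the mark by about 2.5° on the first turn, so I turned it back slightly.

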